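# Sort stoppers, joint clips and a vial into the bays of three coloured trays

### The job

Sort the small parts on the bench: the two stoppers go into the blue tray, the two joint clips into the white tray and the sample vial into the red tray. Put one piece in a bay, flat on the bay's floor and standing the same way up as it stands now, and leave the small beaker and the bottle beside the grey drawer unit where they are.

Things in the scene. Friction and masses are not known exactly. Their poses are not given: they have to be found in the camera images.
- blue_tray: Fixed blue sorting tray for the stoppers: open on top, outside 122 (along its x) x 100 (its y) x 22 mm high, walls, floor and divider 4 mm thick. A divider of full height across its middle (along its y, at x = 0) makes two bays, each 55 (x) x 92 (y) mm inside, centred at x = +29.5 and -29.5 mm, y = 0. Origin at the centre of its underside, on the bench; z up. The inner floor is 4 mm above the origin.
- white_tray: Fixed white sorting tray for the joint clips: open on top, outside 122 (along its x) x 100 (its y) x 22 mm high, walls, floor and divider 4 mm thick. A divider of full height across its middle (along its y, at x = 0) makes two bays, each 55 (x) x 92 (y) mm inside, centred at x = +29.5 and -29.5 mm, y = 0. Origin at the centre of its underside, on the bench; z up. The inner floor is 4 mm above the origin.
- red_tray: Fixed red sorting tray for the vial: open on top, outside 122 (along its x) x 100 (its y) x 22 mm high, walls, floor and divider 4 mm thick. A divider of full height across its middle (along its y, at x = 0) makes two bays, each 55 (x) x 92 (y) mm inside, centred at x = +29.5 and -29.5 mm, y = 0. Origin at the centre of its underside, on the bench; z up. The inner floor is 4 mm above the origin.
- orange_stopper_mid (a point): Centre (half-way up) of the loose orange rubber stopper, upright, wide end up; 32 mm across the top, 28 mm high, 25 g; grips as a cylinder 32 mm in diameter. z up.
- white_stopper_mid (a point): Centre (half-way up) of the loose white stopper, upright, wide end up; 28 mm across the top, 23 mm across the foot, 26 mm high, 20 g. z up.
- yellow_clip_mid (a point): Centre (half-way up) of the loose yellow plastic joint clip, 31 (its x) x 34 (its y) x 17 mm high, 12 g: two flat open rings, one above the other, joined by a post at -x, open toward +x; lies flat with the wider ring below (lower ring z 0 to 3 mm above its underside, 34 mm over its y; upper ring 14 to 17 mm, 28 mm over its y). Rigid. Grip it across its y axis; z up.
- green_clip_mid (a point): Centre (half-way up) of the loose green plastic joint clip, 27 (its x) x 29 (its y) x 17 mm high, 12 g: two flat open rings, one above the other, joined by a post at -x, open toward +x; lies flat with the wider ring below (lower ring z 0 to 3 mm above its underside, 29 mm over its y; upper ring 14 to 17 mm, 23 mm over its y). Rigid. Grip it across its y axis; z up.
- vial_mid (a point): Centre (half-way up) of the loose sample vial with a white label and a blue screw cap, upright; 23 mm in diameter, 48 mm high, 20 g. z up.
- beaker: Bystander: small clear glass beaker, in front and right of the grey drawer unit, 52 mm across, 66 mm high, loose; origin at the centre of its underside; z up.
- bottle: Bystander: clear glass reagent bottle with a white label and a blue screw cap, left of the grey drawer unit, 54 mm across, 106 mm high, loose; origin at the centre of its underside; z up.

How it is judged:
By the outcome, as a careful person would: the job done as asked, in the order asked, and still so for the second after the job is handed in, with the robot touching nothing.
It also fails if it takes over 120 s, if anything falls off the work surface, if the arm or the gripper's body presses on something with over 40 N, if the wrist force passes 120 N, or if a joint passes its speed limit or range.

### The arm

A 6-joint arm with a two-finger parallel gripper is mounted at the origin on a cart in front of the work surface, level with it; the furniture and walls round the work are solid. World frame = base frame: x ahead of the robot, y to its left, z up, the work surface at z = 0. Lengths are in m, angles in rad, forces in N, time in s.
With the tool pointing down it reaches from about 0.275 to 0.85 m from the base axis. Payload 19 kg.
Tool frame: the origin (TCP) lies at the very end of the fingers, on their centre line; the grasp point (between the pads) lies 19 mm behind it; z points along the fingers, y is the line along which they close (so a half turn about z gives the same grasp; the last joint's range is limited). The gripper opens to 85 mm and grips with 20 to 120 N. Pads are 22 mm wide; open, the fingers measure 114 mm over their backs; the gripper's body (76 mm by 85 mm) begins 54 mm behind the grasp point. The pads swing forward as they close: fully open they stand 13 mm farther back than shut.
Start: joints at [1.068, 0.15, 1.437, -0, 1.554, -0.134], TCP at [0.207, 0.536, 0.231] pointing down, gripper open.
Joint ranges: [-2.8, 2.8], [-0.68, 2.1], [0.12, 2.68], [-1.39, 4.53], [0.16, 2.79], [-2.81, 2.81]. Speed limits (rad/s): [1.89, 1.89, 2.22, 3.01, 3.01, 3.01].

### API

Orientations are given as a unit quaternion [x, y, z, w].
In Python, from cell import get_state, grab_frame, sign_off gives the robot as it stands.
- The arm moves only by the tool play_rows, never from a script. Its arguments are lists of equal length, an entry for each row: "slide": the shift along the tool's x, y, z in cm, a list of three; "roll": the turn about the tool's z in rad; "jaw": the opening, from 0 (shut) to 1 (fully open). A call has 1 to 5 rows; each row is the pose to reach, as a shift and turn from the pose commanded when the call began, along the tool's axes at that moment; what a row does not reach only later rows make up. A row lasts 1/8 s, in which the tool goes at most 62.5 mm and 10.7 degrees, less where a joint would pass 70% of its speed; a pose out of reach is approached as far as the arm can. A call with a gripper value outside its range is refused whole. The fingers move at their own pace and stop on an object; the grip force is fixed at half the most. Time passes only in rows, so rows that repeat a pose let the fingers close. It gives the time, the measured TCP pose, the force, the opening and the grip force at its end, in the units of the state.
- get_state(): the state, without advancing time (a new reading comes with each control period).
- grab_frame(name): name is "side" or "top" or "wrist"; returns a dict with "frame" (420x560x3 uint8, blue, green, red), "fx", "fy", "cx", "cy" (pixels), "position" and "attitude" of the camera in the world. Camera axes: x right, y down, z forward; pixel columns grow to the right and rows downward; lengths in m; the calibration is good to about 2 mm. A picture is of the moment at which its call begins. There is no depth.
- sign_off(): hands the job in; it is judged then, once.
The state is a dict: "t": time; "q": joint angles; "joint_vel": joint speeds; "effort": joint torques, N m; "ee_pos": TCP position; "tcp_rot": TCP orientation; "force": force on the tool from outside, world axes, zero at the start; "torque": the same for the moment, N m; "grip_width": finger opening in m; "grip_force": force on a finger pad.
Only numpy, scipy, OpenCV 4.12 (cv2) and the standard library are available. Lean on these libraries where they do the work, as an engineer would, in place of code of your own. Each camera call takes 0.05 s, during which the arm holds its last target. There are 200 camera calls.

## Working session

There is one attempt and no reset: what is moved stays moved. The work goes in short steps, Python scripts to look and compute and a tool call to move; the robot and the scene stay as the last step left them, time stands still between calls to the robot, and variables do not carry over. Pictures are saved under pics/ and viewed, at most 14 in all, crops included, and the job is handed in when it is done.

Besides the shell and the picture viewer there is one more tool, called by a JSON object that holds its "op" and its "data". play_rows: Moves the arm, as the interface text tells. Its arguments: {"type":"object","properties":{"slide":{"type":"array"},"roll":{"type":"array"},"jaw":{"type":"array"}},"required":["slide","roll","jaw"]}

```bash
ls; mkdir -p pics
python3 - <<'E'
from cell import *
import cv2,pickle
print(get_state())
for n in("top","side","wrist"):
    f=grab_frame(n);cv2.imwrite(f"pics/{n}0.png",f["frame"]);pickle.dump(f,open(f"{n}0.pkl","wb"))
    print(n,{k:v for k,v in f.items() if k!="frame"})
E
```

```text
pics
{'t': 0.0, 'q': array([ 1.06797703e+00,  1.50969627e-01,  1.43799537e+00, -3.12136587e-05,
        1.55382161e+00, -1.33985755e-01]), 'joint_vel': array([ 6.74649177e-07, -1.51143648e-03,  1.02232662e-03,  2.80694597e-04,
       -6.64298974e-04,  1.30340860e-03]), 'effort': array([ 1.46736402e-04, -7.13015199e+01, -5.70893383e+01, -7.88150192e-05,
        8.30861478e-03, -2.21230590e-05]), 'ee_pos': array([0.20720547, 0.53610757, 0.23070255]), 'tcp_rot': array([ 1.83372923e-01,  9.83043241e-01, -5.71852466e-04, -1.72062284e-04]), 'force': array([0.48805927, 0.80722072, 0.24144602]), 'torque': array([ 0.04359715, -0.00165775, -0.04233767]), 'grip_force': 0.0, 'grip_width': 0.08532117527269586}
top {'fx': 439.3272579805688, 'fy': 439.3272579805688, 'cx': 279.31886233263214, 'cy': 204.0177813227381, 'position': array([ 0.43010126, -0.01917384,  1.38844192]), 'attitude': array([ 0.71508068, -0.69681084,  0.04113273, -0.03771431])}
side {'fx': 396.5679221359593, 'fy': 396.5679221359593, 'cx': 276.7509187781631, 'cy': 212.59085538170186, 'position': array([ 0.36012259, -0.8888429 ,  0.69400905]), 'attitude': array([ 0.88199307, -0.08846784,  0.05823908, -0.45920571])}
wrist {'fx': 316.73261985118825, 'fy': 316.73261985118825, 'cx': 279.7728072385498, 'cy': 208.67949272182554, 'position': array([0.13183485, 0.56600575, 0.37286783]), 'attitude': array([0.81416164, 0.55841928, 0.08954628, 0.13149216])}
```

View pics/top0.png

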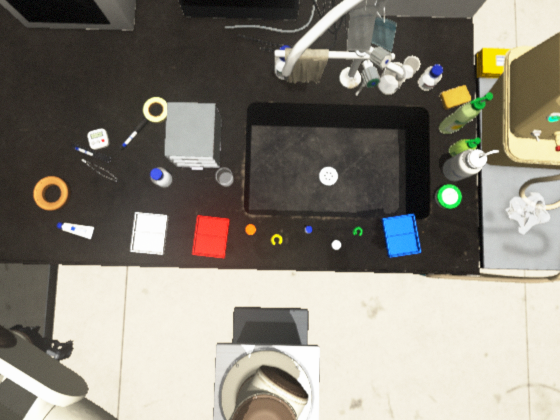

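View pics/side0.png

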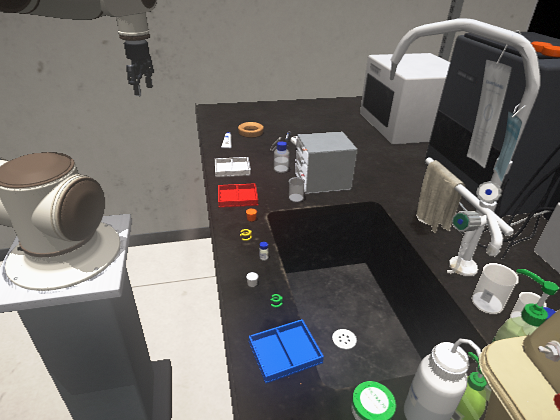

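Top view: orange stopper (251,230), yellow clip (277,240), vial (308,230), white stopper (336,245) and green clip (358,231). The trays are white (149,233), red (211,236) and blue (402,235), and the sink lies behind the parts. The side view agrees.

```bash
cat > h.py <<'E'
import numpy as np,cv2,pickle
from scipy.spatial.transform import Rotation as R
from cell import *
def snap(n,name):
    f=grab_frame(n);cv2.imwrite(f"pics/{name}.png",f["frame"]);pickle.dump(f,open(f"{name}.pkl","wb"));return f
def world(f,u,v,z):
    d=R.from_quat(f["attitude"]).apply([(u-f["cx"])/f["fx"],(v-f["cy"])/f["fy"],1]);p=f["position"]
    return p+d*(z-p[2])/d[2]
def blobs(f,lo,hi,amin=15):
    h=cv2.cvtColor(f["frame"],cv2.COLOR_BGR2HSV);m=cv2.inRange(h,np.array(lo),np.array(hi))
    n,l,s,c=cv2.connectedComponentsWithStats(m)
    return m,l,[(i,s[i],c[i]) for i in range(1,n) if s[i][4]>=amin]
E
python3 - <<'E'
from h import *
f=pickle.load(open("top0.pkl","rb"))
g=f["frame"][205:265,120:430];cv2.imwrite("pics/topcrop.png",np.vstack([cv2.resize(g[:,a:a+155],None,fx=5,fy=5,interpolation=cv2.INTER_CUBIC) for a in(0,155)]))
for n,lo,hi,z in(("red",(0,150,60),(4,255,255),.022),("blue",(100,150,60),(125,255,255),.022),("orange",(5,150,80),(18,255,255),.028),("yellow",(24,120,80),(35,255,255),.0085),("green",(50,120,60),(85,255,255),.0085),("white",(0,0,150),(180,60,255),.022)):
    for i,s,c in blobs(f,lo,hi,12)[2]:
        if 205<c[1]<265 and c[0]<440:
            print(n,s,c.round(1),world(f,*c,z).round(4))
            m=blobs(f,lo,hi,12)[1]==i
            if s[4]>500:
                r=cv2.minAreaRect(np.argwhere(m)[:,::-1].astype(np.float32));b=cv2.boxPoints(r);print([world(f,*p,.022).round(3)[:2] for p in b])
E
```

```text
red [ 192  215   38   44 1390] [210.5 236.1] [0.4774 0.1869 0.022 ]
[array([0.42 , 0.244]), array([0.547, 0.235]), array([0.537, 0.129]), array([0.409, 0.14 ])]
blue [ 381  213   41   45 1393] [401. 235.] [ 0.4961 -0.4047  0.022 ]
[array([ 0.55 , -0.342]), array([ 0.57 , -0.447]), array([ 0.443, -0.467]), array([ 0.423, -0.363])]
blue [ 57 223   5   5  20] [ 58.9 224.8] [0.5003 0.6584 0.022 ]
blue [306 226   6   7  35] [308.7 228.8] [ 0.508  -0.1172  0.022 ]
orange [245 223  12  13 108] [250.1 228.7] [0.5034 0.0646 0.028 ]
yellow [270 233  13  13  98] [276.3 239.2] [ 0.4738 -0.0172  0.0085]
green [353 226  10  10  69] [357.5 230.5] [ 0.5075 -0.2718  0.0085]
white [ 130  212   37   43 1344] [148.3 233.1] [0.482  0.3801 0.022 ]
[array([0.424, 0.436]), array([0.55, 0.43]), array([0.541, 0.324]), array([0.415, 0.332])]
white [ 61 223  33  16 311] [ 78.5 229.6] [0.4872 0.5967 0.022 ]
white [332 240   9  10  75] [336.  244.4] [ 0.4618 -0.2026  0.022 ]
```

View pics/topcrop.png

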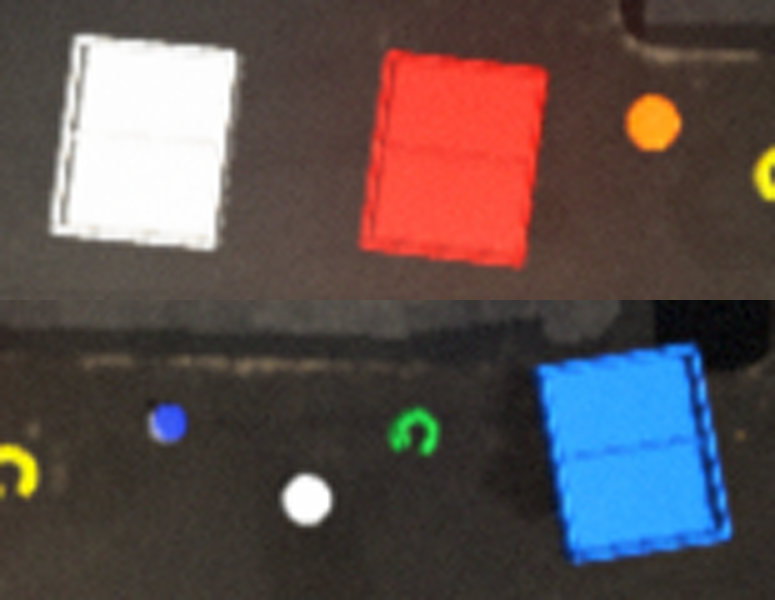

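The trays' long axes lie roughly along world x, so I'll grip with the fingers closing along world y, which is each bay's 92 mm side. First move: above the middle of the parts for a near wrist view.

```bash
cat >> h.py <<'E'
def go(x,y,z,yaw,cur=None):
    "yaw: heading of tool y in deg (mod 180); cur=(pos, yaw deg) to chain"
    if cur is None:
        s=get_state();M=R.from_quat(s["tcp_rot"]).as_matrix();p=s["ee_pos"];h=np.degrees(np.arctan2(M[1,1],M[0,1]))
    else: p,h=np.array(cur[0]),cur[1]
    d=np.array([x,y,z])-p;a=np.radians(h);ty=np.array([np.cos(a),np.sin(a),0]);tx=np.array([np.sin(a)*-1,np.cos(a),0])
    dr=(yaw-h+90)%180-90
    print("slide cm",np.round([d@tx*100,d@ty*100,-d[2]*100],2),"roll",round(-np.radians(dr),3),"now",np.round(p,4),round(h,1))
    return (np.array([x,y,z]),h+dr)
E
python3 -c "
from h import *
M=R.from_quat(get_state()['tcp_rot']).as_matrix();print(M.round(3))
go(.47,-.08,.2,90)"
```

```text
[[-0.933  0.36  -0.   ]
 [ 0.36   0.933 -0.001]
 [ 0.    -0.001 -1.   ]]
slide cm [-46.72 -48.     3.08] roll -0.369 now [0.2072 0.5362 0.2308] 68.9
```

{"op": "play_rows", "data": {"slide": [[-4, -4, 0], [-8, -8, 0], [-12, -12, 0], [-16, -16, 1], [-20, -20, 1]], "roll": [-0.07, -0.14, -0.21, -0.28, -0.37], "jaw": [1, 1, 1, 1, 0.7]}}

```text
t: 0.78
ee_pos: [0.3218, 0.2759, 0.2206]
tcp_rot: [-0.002, 1.0, -0.0, -0.0]
force: [1.3, 0.3, 0.8]
grip_width: 0.0698
grip_force: 0.0
```

```bash
python3 -c "
from h import *
go(.47,-.08,.2,90)"
```

```text
slide cm [-14.67 -35.65   2.06] roll 0.004 now [0.3218 0.2759 0.2206] 90.2
```

{"op": "play_rows", "data": {"slide": [[-3, -6, 0.5], [-6, -12, 1], [-9, -18, 1.5], [-12, -24, 2], [-14.7, -29, 2]], "roll": [0, 0, 0, 0, 0], "jaw": [0.7, 0.7, 0.7, 0.7, 0.7]}}

```text
t: 1.4
ee_pos: [0.4632, -0.0025, 0.2014]
tcp_rot: [-0.0, 1.0, 0.0, 0.0]
force: [1.2, 0.9, 0.3]
grip_width: 0.0598
grip_force: 0.0
```

{"op": "play_rows", "data": {"slide": [[0, -5, 0], [0, -6.6, 0], [0, -6.6, 0]], "roll": [0, 0, 0], "jaw": [0.7, 0.7, 0.7]}}

```text
t: 1.78
ee_pos: [0.4628, -0.0668, 0.2014]
tcp_rot: [0.0, 1.0, 0.0, -0.0]
force: [-0.4, 0.5, 0.4]
grip_width: 0.06
grip_force: 0.0
```

```bash
python3 -c "
from h import *
f=snap('wrist','w1');print(f['position'],f['attitude'],get_state()['ee_pos'])"
```

```text
[ 0.38195934 -0.06610248  0.3435338 ] [0.69821195 0.69801845 0.11240818 0.11240427] [ 0.46279288 -0.06591844  0.20152403]
```

View pics/w1.png

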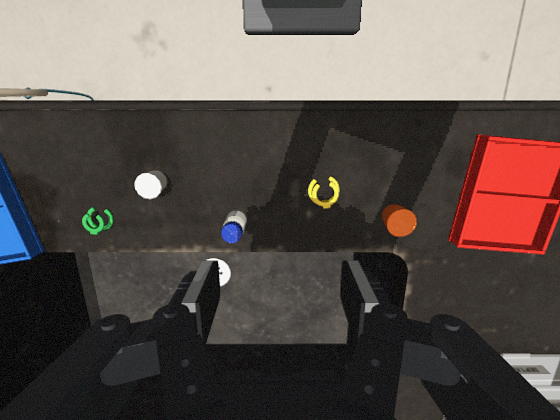

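Wrist view (image up = −x, right = +y): orange stopper top (402,222), yellow clip (324,192) opening upwards, vial cap (232,232), white stopper (150,184) and green clip (97,221) opening upwards. Enlarging the clips to get their headings.

Run:
```python
from h import *
f=pickle.load(open("w1.pkl","rb"));F=f["frame"]
a=[cv2.resize(F[v-25:v+25,u-25:u+25],None,fx=8,fy=8,interpolation=cv2.INTER_CUBIC) for u,v in((324,192),(97,221))]
cv2.imwrite("pics/clips.png",np.hstack(a))
for n,u,v,z in(("orange",402,222,.028),("yellow",324,192,.017),("yellow post low",326,203,.0085),("green",97,221,.0085),("white",148.5,184.5,.026),("vial",232,232,.048)):print(n,world(f,u,v,z).round(4))
for n,lo,hi,z in(("orange",(3,150,60),(18,255,255),.02),("yellow",(22,120,60),(35,255,255),.0085),("green",(45,120,50),(85,255,255),.0085),("cap",(110,150,60),(130,255,255),.043),("white",(0,0,150),(180,50,255),.02)):
    for i,s,c in blobs(f,lo,hi,60)[2]:print(n,s,c.round(1),world(f,*c,z).round(4))
```

```text
orange [0.5012 0.0639 0.028 ]
yellow [ 0.4712 -0.0189  0.017 ]
yellow post low [ 0.4861 -0.0149  0.0085]
green [ 0.5073 -0.2724  0.0085]
white [ 0.4607 -0.2013  0.026 ]
vial [ 0.5044 -0.1142  0.048 ]
orange [382 204  35  33 865] [398.8 220.1] [0.5021 0.0634 0.02  ]
yellow [308 176  32  33 480] [323.5 192.6] [ 0.4742 -0.0181  0.0085]
green [ 82 207  32  28 449] [ 96.4 221.6] [ 0.508  -0.2732  0.0085]
cap [221 222  21  21 324] [231.1 232. ] [ 0.5064 -0.1159  0.043 ]
white [    0     0   560   100 51030] [281.9  51.3] [ 0.3358 -0.0642  0.02  ]
white [  0  92  91   8 416] [48.5 96.8] [ 0.3754 -0.2888  0.02  ]
white [134 173  28  26 550] [147.5 185.5] [ 0.4632 -0.205   0.02  ]
white [223 211  23  18 158] [237.3 218.6] [ 0.5003 -0.1122  0.02  ]
white [206 258  25  28 264] [222.3 270.8] [ 0.5642 -0.1323  0.02  ]
white [182 303  13   9  66] [190.3 306.3] [ 0.612  -0.1733  0.02  ]
white [365 303  13   9  67] [368.9 306.4] [0.6122 0.0407 0.02  ]
white [ 503  354   57   46 1275] [538.4 371.8] [0.7118 0.2691 0.02  ]
```

View pics/clips.png

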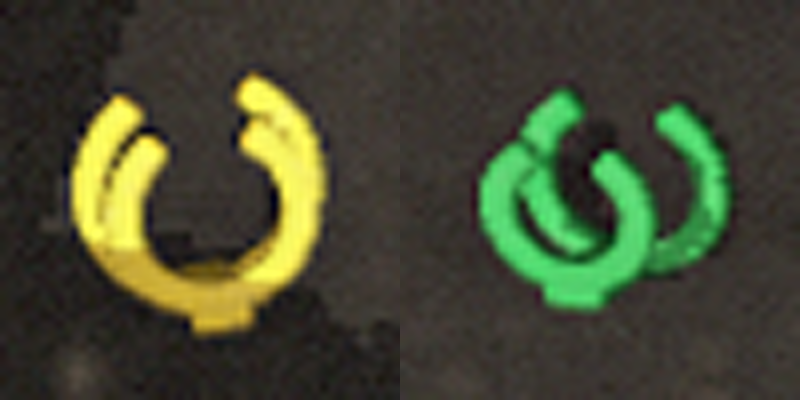

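Both cameras agree within about 2 mm. Orange is at (0.502, 0.064), white at (0.461, -0.202), vial at (0.506, -0.115), yellow at (0.474, -0.018) and green at (0.508, -0.272). Now the orange stopper.

{"op": "play_rows", "data": {"slide": [[-1.5, 5, 4], [-3.9, 10, 8], [-3.9, 13, 11], [-3.9, 13, 11], [-3.9, 13, 11]], "roll": [0, 0, 0, 0, 0], "jaw": [0.7, 0.7, 0.7, 0.7, 0.7]}}

```text
t: 2.45
ee_pos: [0.5017, 0.0645, 0.0922]
tcp_rot: [-0.002, 1.0, -0.0, 0.0]
force: [0.4, 0.3, 0.5]
grip_width: 0.0597
grip_force: 0.0
```

Run:
```python
from h import *
f=snap('wrist','w2')
for n,lo,hi,z in(("orange",(3,150,60),(18,255,255),.018),("yellow",(22,120,60),(35,255,255),.0085)):
    for i,s,c in blobs(f,lo,hi,60)[2]:print(n,s,c.round(1),world(f,*c,z).round(4))
go(.502,.064,.002,90)
```

```text
orange [ 255  198   46   50 1719] [277.7 223.3] [0.5038 0.0637 0.018 ]
yellow [ 142  156   51   49 1171] [168.  181.4] [ 0.475  -0.0165  0.0085]
slide cm [0.   0.01 9.06] roll 0.002 now [0.502  0.0639 0.0926] 90.1
```

View pics/w2.png

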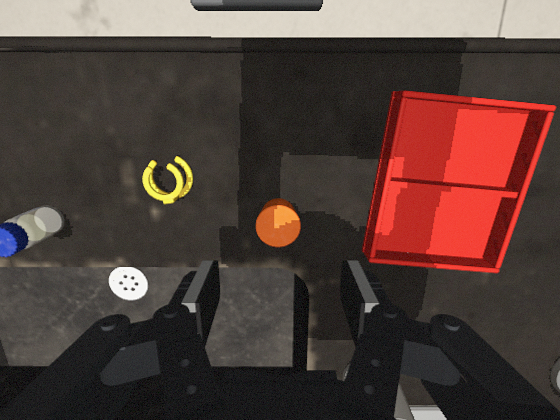

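The orange stopper is at (278,223), on the fingers' centre line. Descending and closing.

{"op": "play_rows", "data": {"slide": [[0, 0, 5], [0, 0, 9], [0, 0, 9], [0, 0, 9], [0, 0, 9]], "roll": [0, 0, 0, 0, 0], "jaw": [0.7, 0.7, 0.7, 0.0, 0.0]}}

```text
t: 3.12
ee_pos: [0.5031, 0.0634, 0.004]
tcp_rot: [-0.0, 1.0, -0.0, 0.002]
force: [-3.8, -1.3, 9.1]
grip_width: 0.0304
grip_force: 58.6
```

{"op": "play_rows", "data": {"slide": [[0, 0, 0], [0, 0, 0], [0, 0, 0], [0, 0, 0]], "roll": [0, 0, 0, 0], "jaw": [0.0, 0.0, 0.0, 0.0]}}

```text
t: 3.62
ee_pos: [0.5031, 0.0635, 0.004]
tcp_rot: [-0.001, 1.0, -0.0, 0.002]
force: [-2.6, -1.8, 11.7]
grip_width: 0.0298
grip_force: 58.6
```

{"op": "play_rows", "data": {"slide": [[0, 0, -4], [0, 0, -9], [0, -5, -12], [0, -10, -13], [0, -16, -13]], "roll": [0, 0, 0, 0, 0], "jaw": [0, 0, 0, 0, 0]}}

```text
t: 4.25
ee_pos: [0.5026, -0.0978, 0.1347]
tcp_rot: [-0.001, 1.0, -0.001, 0.002]
force: [1.3, -0.3, -0.8]
grip_width: 0.03
grip_force: 59.5
```

{"op": "play_rows", "data": {"slide": [[0, -5, 0], [0, -10, 0], [0, -15, 0], [0, -20, 0], [0, -26, 0]], "roll": [0, 0, -0.05, -0.1, -0.15], "jaw": [0, 0, 0, 0, 0]}}

```text
t: 4.88
ee_pos: [0.5024, -0.3581, 0.1338]
tcp_rot: [-0.077, 0.997, -0.001, 0.001]
force: [1.0, 0.4, 0.7]
grip_width: 0.0299
grip_force: 59.5
```

Run:
```python
from h import *
f=snap('wrist','w3')
for i,s,c in blobs(f,(95,150,40),(115,255,255),2000)[2]:print(s,c.round(1),world(f,*c,.015).round(4))
go(.5256,-.40,.06,99)
```

```text
[  149   110   135   147 17517] [219.2 180.8] [ 0.4915 -0.4111  0.015 ]
slide cm [-1.84 -3.87  7.33] roll -0.004 now [ 0.5015 -0.3646  0.1333] 98.8
```

View pics/w3.png

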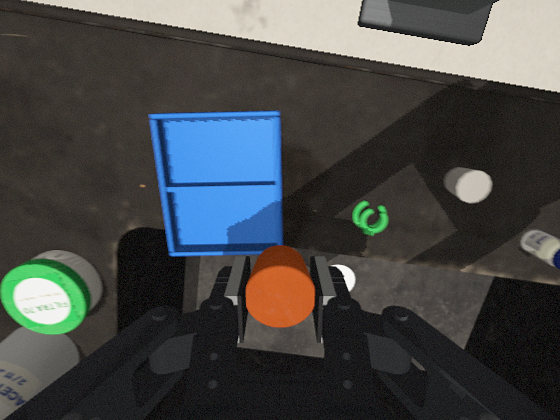

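The stopper is held. The blue tray's rim corners are at (150,115), (280,111), (169,256) and (282,250), with divider ends at (166,185) and (276,183).

Run:
```python
from h import *
f=pickle.load(open("w3.pkl","rb"))
P=[world(f,u,v,.022)[:2] for u,v in((150,115),(280,111),(169,256),(282,250),(166,185),(276,183))]
print(np.round(P,4)); P=np.array(P)
c=P[:4].mean(0);ax=(P[2]+P[3]-P[0]-P[1])/2;print("c",c,"len",np.hypot(*ax),"head",np.degrees(np.arctan2(ax[1],ax[0])),"divmid",P[4:].mean(0),"widths",np.hypot(*(P[1]-P[0])),np.hypot(*(P[3]-P[2])))
```

```text
[[ 0.446  -0.4674]
 [ 0.4278 -0.369 ]
 [ 0.5647 -0.4477]
 [ 0.5435 -0.3493]
 [ 0.4998 -0.453 ]
 [ 0.4843 -0.3636]]
c [ 0.49552126 -0.4083321 ] len 0.11880526900988563 head 9.546232113976261 divmid [ 0.49205346 -0.40826375] widths 0.1000589720481897 0.10066012724027067
```

{"op": "play_rows", "data": {"slide": [[-1.7, -4.1, 2], [-1.7, -4.1, 7], [-1.7, -4.1, 10.5], [-1.7, -4.1, 12], [-1.7, -4.1, 12]], "roll": [-0.015, -0.015, -0.015, -0.015, -0.015], "jaw": [0, 0, 0, 0, 0]}}

```text
t: 5.55
ee_pos: [0.5254, -0.3944, 0.0123]
tcp_rot: [-0.083, 0.997, -0.0, 0.0]
force: [-0.3, -0.5, 0.2]
grip_width: 0.0299
grip_force: 59.7
```

```bash
python3 -c "
from h import *
go(.5246,-.4025,.0085,99.7);print(get_state()['force'])"
```

```text
slide cm [ 0.21 -0.78  0.38] roll -0.003 now [ 0.5254 -0.3944  0.0123] 99.5
[-0.34890162 -0.51161957  0.23931242]
```

{"op": "play_rows", "data": {"slide": [[0.2, -0.8, 0], [0.2, -0.8, 0.35], [0.2, -0.8, 0.35]], "roll": [0, 0, 0], "jaw": [0, 0, 0]}}

```text
t: 5.92
ee_pos: [0.5246, -0.4027, 0.0084]
tcp_rot: [-0.083, 0.997, -0.0, 0.0]
force: [0.2, 0.5, -0.9]
grip_width: 0.0296
grip_force: 59.7
```

{"op": "play_rows", "data": {"slide": [[0, 0, 0], [0, 0, 0], [0, 0, -1], [0, 0, -5], [0, 0, -9]], "roll": [0, 0, 0, 0, 0], "jaw": [0.55, 0.55, 0.55, 0.55, 0.6]}}

```text
t: 6.55
ee_pos: [0.5245, -0.4024, 0.0998]
tcp_rot: [-0.083, 0.997, 0.0, -0.0]
force: [-0.3, -0.7, 0.1]
grip_width: 0.0508
grip_force: 0.0
```

```bash
python3 -c "
from h import *
f=snap('wrist','w4')
for n,lo,hi,z in(('orange',(3,150,60),(18,255,255),.02),):
    for i,s,c in blobs(f,lo,hi,60)[2]:print(n,s,c.round(1),world(f,*c,z).round(4))
go(.461,-.202,.12,90)"
```

```text
orange [ 258  197   44   46 1425] [280.  221.4] [ 0.5271 -0.4012  0.02  ]
slide cm [ 3.07 20.98 -1.4 ] roll 0.166 now [ 0.526  -0.4038  0.106 ] 99.5
```

View pics/w4.png

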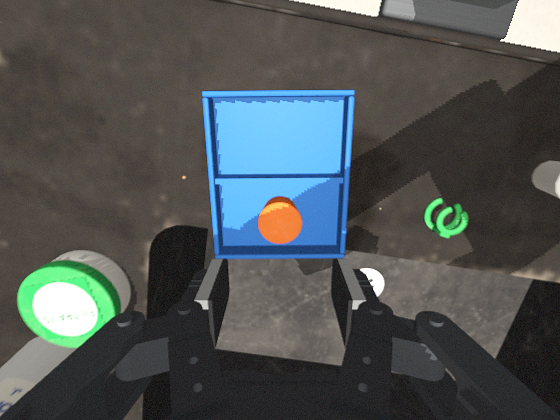

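The orange stopper stands upright in the blue tray's far bay at (280,221). Next, the white stopper.

{"op": "play_rows", "data": {"slide": [[0.6, 5, 0], [1.2, 10, 0], [2, 15, 0], [3.1, 20, 0], [3.1, 21, 0]], "roll": [0, 0.05, 0.1, 0.166, 0.166], "jaw": [0.6, 0.6, 0.6, 0.6, 0.6]}}

```text
t: 7.22
ee_pos: [0.4585, -0.1984, 0.0989]
tcp_rot: [-0.001, 1.0, -0.0, 0.0]
force: [1.4, -0.9, 1.5]
grip_width: 0.0516
grip_force: 0.0
```

{"op": "play_rows", "data": {"slide": [[0, 0, 0]], "roll": [0], "jaw": [0.6]}}

```text
t: 7.35
ee_pos: [0.4597, -0.2005, 0.0989]
tcp_rot: [-0.001, 1.0, -0.0, 0.001]
force: [0.5, 0.1, -0.2]
grip_width: 0.051
grip_force: 0.0
```

```bash
python3 -c "
from h import *
f=snap('wrist','w5')
for n,lo,hi,z in(('white',(0,0,110),(180,60,255),.014),):
    for i,s,c in blobs(f,lo,hi,60)[2]:
        if 120<c[1]<320:print(n,s,c.round(1),world(f,*c,z).round(4))
go(.461,-.202,.005,90)"
```

```text
white [ 257  200   38   42 1086] [275.4 222.7] [ 0.4654 -0.2033  0.014 ]
white [368 253  38  39 444] [385.  269.6] [ 0.5056 -0.1151  0.014 ]
white [195 300  14   9  70] [203.2 303.3] [ 0.5378 -0.264   0.014 ]
white [352 300  14   9  72] [356.4 303.3] [ 0.5375 -0.1356  0.014 ]
white [257 305  36  13 339] [274.7 310.2] [ 0.5444 -0.2041  0.014 ]
slide cm [-0.12 -0.08  9.37] roll 0.001 now [ 0.4598 -0.2012  0.0987] 90.1
```

{"op": "play_rows", "data": {"slide": [[-0.35, -0.15, 4], [-0.35, -0.15, 9.3], [-0.35, -0.15, 9.3], [-0.35, -0.15, 9.3], [-0.35, -0.15, 9.3]], "roll": [0, 0, 0, 0, 0], "jaw": [0.6, 0.6, 0.6, 0.0, 0.0]}}

```text
t: 8.02
ee_pos: [0.464, -0.2031, 0.0073]
tcp_rot: [-0.0, 1.0, -0.001, 0.001]
force: [-0.2, -3.1, 5.3]
grip_width: 0.0243
grip_force: 58.6
```

{"op": "play_rows", "data": {"slide": [[0, 0, 0], [0, 0, 0], [0, 0, -0.5], [0, 0, -6], [0, 0, -10]], "roll": [0, 0, 0, 0, 0], "jaw": [0, 0, 0, 0, 0]}}

```text
t: 8.65
ee_pos: [0.463, -0.2022, 0.108]
tcp_rot: [-0.0, 1.0, -0.0, 0.001]
force: [-0.2, -1.4, -0.3]
grip_width: 0.0244
grip_force: 59.0
```

```bash
python3 -c "
from h import *
go(.4664,-.4125,.09,99.7)"
```

```text
slide cm [ -0.33 -21.03   1.8 ] roll -0.169 now [ 0.463  -0.2022  0.108 ] 90.0
```

{"op": "play_rows", "data": {"slide": [[0, -5, 0], [0, -10, 0], [-0.3, -15, 0], [-0.3, -20, 0], [-0.3, -21, 0]], "roll": [0, -0.06, -0.12, -0.17, -0.17], "jaw": [0, 0, 0, 0, 0]}}

```text
t: 9.28
ee_pos: [0.4653, -0.4147, 0.1056]
tcp_rot: [-0.084, 0.996, -0.0, 0.0]
force: [-0.2, 0.4, -0.7]
grip_width: 0.0247
grip_force: 59.0
```

{"op": "play_rows", "data": {"slide": [[0, 0, 0]], "roll": [0], "jaw": [0]}}

```text
t: 9.4
ee_pos: [0.4657, -0.4122, 0.1054]
tcp_rot: [-0.084, 0.996, 0.0, 0.0]
force: [0.9, 1.5, -1.1]
grip_width: 0.0245
grip_force: 59.0
```

```bash
python3 -c "
from h import *
f=snap('wrist','w6');snap('side','s6')
s=cv2.resize(pickle.load(open('s6.pkl','rb'))['frame'][260:390,200:340],None,fx=2.9,fy=3,interpolation=cv2.INTER_CUBIC)
w=f['frame'][100:390,100:490];cv2.imwrite('pics/w6c.png',np.hstack([w,cv2.resize(s,(406,290))]))
go(.4664,-.4125,.012,99.7)"
```

```text
slide cm [-0.02 -0.15  9.35] roll 0.001 now [ 0.466  -0.411   0.1055] 99.8
```

View pics/w6c.png

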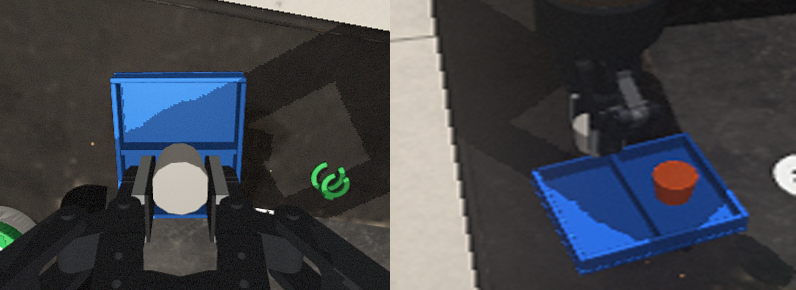

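The white stopper is held upright, and orange stands in the far bay. Lowering.

{"op": "play_rows", "data": {"slide": [[0, -0.1, 4], [0, -0.1, 8], [0, -0.1, 9.0], [0, -0.1, 9.3], [0, -0.1, 9.4]], "roll": [0, 0, 0, 0, 0], "jaw": [0, 0, 0, 0, 0]}}

```text
t: 10.12
ee_pos: [0.4666, -0.4134, 0.0126]
tcp_rot: [-0.085, 0.996, -0.001, 0.001]
force: [-0.8, 0.2, -0.0]
grip_width: 0.0242
grip_force: 59.1
```

{"op": "play_rows", "data": {"slide": [[0, 0, 0]], "roll": [0], "jaw": [0]}}

```text
t: 10.25
ee_pos: [0.4664, -0.4134, 0.0123]
tcp_rot: [-0.085, 0.996, -0.001, 0.0]
force: [-0.5, -0.7, -0.3]
grip_width: 0.0248
grip_force: 59.1
```

{"op": "play_rows", "data": {"slide": [[0, 0, 0.1], [0, 0, 0.1]], "roll": [0, 0], "jaw": [0, 0]}}

```text
t: 10.5
ee_pos: [0.4663, -0.4135, 0.0113]
tcp_rot: [-0.085, 0.996, -0.001, 0.0]
force: [-1.0, 2.1, 8.0]
grip_width: 0.0247
grip_force: 59.8
```

{"op": "play_rows", "data": {"slide": [[0, 0, 0.15], [0, 0, 0.15]], "roll": [0, 0], "jaw": [0, 0]}}

```text
t: 10.75
ee_pos: [0.4665, -0.4136, 0.0111]
tcp_rot: [-0.085, 0.996, -0.001, 0.001]
force: [-5.2, 6.9, 26.0]
grip_width: 0.0245
grip_force: 61.4
```

{"op": "play_rows", "data": {"slide": [[0, 0, -0.15], [0, 0, -0.15], [0, 0, -0.15], [0, 0, -5], [0, 0, -9]], "roll": [0, 0, 0, 0, 0], "jaw": [0, 0.55, 0.55, 0.55, 0.6]}}

```text
t: 11.38
ee_pos: [0.4659, -0.413, 0.0998]
tcp_rot: [-0.085, 0.996, 0.0, -0.0]
force: [0.6, -0.8, 0.3]
grip_width: 0.0512
grip_force: 0.0
```

{"op": "play_rows", "data": {"slide": [[0, 0, 0]], "roll": [0], "jaw": [0.6]}}

```text
t: 11.5
ee_pos: [0.467, -0.4141, 0.1018]
tcp_rot: [-0.085, 0.996, -0.002, 0.001]
force: [-0.3, -0.2, -1.1]
grip_width: 0.0511
grip_force: 0.0
```

```bash
python3 -c "
from h import *
f=snap('wrist','w7')
for n,lo,hi,z in(('white',(0,0,110),(180,60,255),.018),('green',(45,120,50),(85,255,255),.0085)):
    for i,s,c in blobs(f,lo,hi,200)[2]:
        if 120<c[1]<320:print(n,s,c.round(1),world(f,*c,z).round(4))
go(.474,-.0175,.105,99)"
```

```text
white [ 263  195   38   41 1132] [280.8 216.3] [ 0.4671 -0.413   0.018 ]
white [ 66 306  54  17 497] [ 94.5 313.7] [ 0.5806 -0.5537  0.018 ]
green [415 263  41  39 805] [435.3 283.3] [ 0.5075 -0.2732  0.0085]
slide cm [-7.46 38.89 -0.53] roll 0.013 now [ 0.4663 -0.4134  0.0997] 99.8
```

View pics/w7.png

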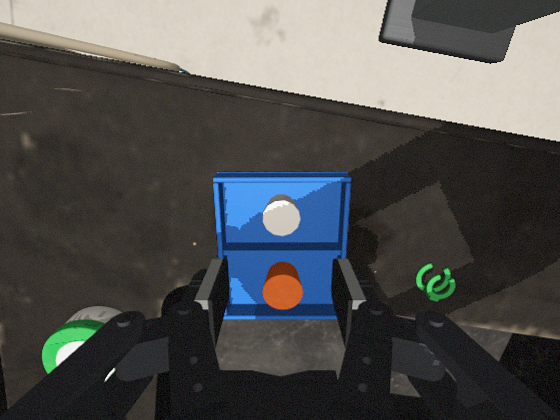

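Both stoppers stand in the blue tray, white at (282,216) and orange at (283,290). Next, the yellow clip.

{"op": "play_rows", "data": {"slide": [[-1, 5.5, 0], [-2, 11, 0], [-4, 17, 0], [-5, 23, 0], [-6, 29, 0]], "roll": [0, 0, 0, 0, 0], "jaw": [0.7, 0.7, 0.7, 0.7, 0.7]}}

```text
t: 12.18
ee_pos: [0.4752, -0.115, 0.0973]
tcp_rot: [-0.085, 0.996, 0.0, -0.001]
force: [0.7, -0.2, 0.5]
grip_width: 0.0595
grip_force: 0.0
```

{"op": "play_rows", "data": {"slide": [[-0.8, 5, 0], [-1.5, 10, 0], [-1.5, 10, 0], [-1.5, 10, 0]], "roll": [0, 0, 0, 0], "jaw": [0.7, 0.7, 0.7, 0.7]}}

```text
t: 12.68
ee_pos: [0.4735, -0.0161, 0.0978]
tcp_rot: [-0.085, 0.996, -0.0, -0.001]
force: [-0.3, -0.4, 0.3]
grip_width: 0.0599
grip_force: 0.0
```

Run:
```python
from h import *
f=snap('wrist','w8')
for i,s,c in blobs(f,(22,120,60),(35,255,255),60)[2]:
    print(s,c.round(1),world(f,*c,.0085).round(4));u,v=int(c[0]),int(c[1])
    cv2.imwrite('pics/w8c.png',cv2.resize(f['frame'][v-40:v+40,u-50:u+50],None,fx=7,fy=7,interpolation=cv2.INTER_CUBIC));print(u-50,v-40)
go(.474,-.0175,.005,99)
```

```text
[255 193  45  44 889] [277.  214.9] [ 0.4746 -0.0175  0.0085]
226 174
slide cm [-0.02 -0.1   9.29] roll 0.013 now [ 0.4737 -0.0166  0.0979] 99.7
```

View pics/w8c.png

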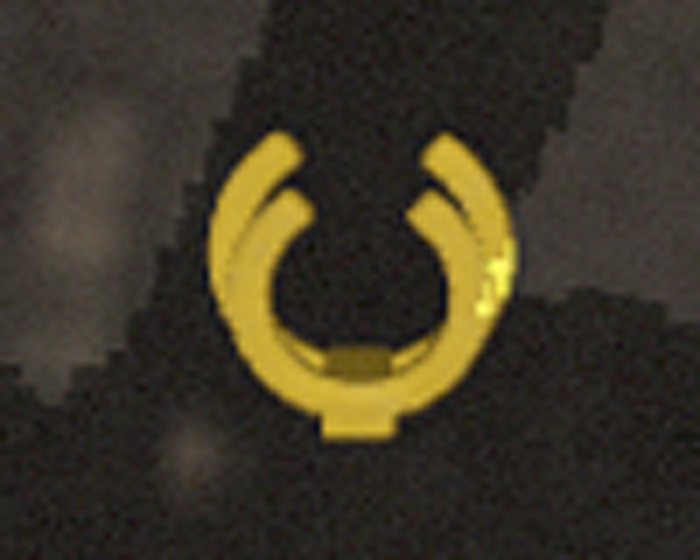

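The clip is aligned with the tool, opening up, centred at column 277.7. I'll grip the upper ring with the fingertips just above the lower ring.

{"op": "play_rows", "data": {"slide": [[0, -0.1, 4], [0, -0.1, 9.0], [0, -0.1, 9.0], [0, -0.1, 9.0], [0, -0.1, 9.0]], "roll": [0, 0, 0, 0, 0], "jaw": [0.7, 0.7, 0.7, 0.0, 0.0]}}

```text
t: 13.35
ee_pos: [0.4752, -0.0175, 0.0105]
tcp_rot: [-0.085, 0.996, -0.0, 0.001]
force: [-2.5, -1.2, 20.3]
grip_width: 0.0243
grip_force: 49.8
```

{"op": "play_rows", "data": {"slide": [[0, 0, 0], [0, 0, 0], [0, 0, 0]], "roll": [0, 0, 0], "jaw": [0, 0, 0]}}

```text
t: 13.72
ee_pos: [0.4752, -0.0174, 0.0107]
tcp_rot: [-0.085, 0.996, -0.001, 0.002]
force: [-2.0, -1.7, 11.2]
grip_width: 0.0234
grip_force: 58.3
```

{"op": "play_rows", "data": {"slide": [[0, 0, -3], [0, 0, -7], [0, 3, -11], [0, 8, -12], [0, 14, -12]], "roll": [0, 0, 0, 0, 0], "jaw": [0, 0, 0, 0, 0]}}

```text
t: 14.35
ee_pos: [0.4509, 0.122, 0.1313]
tcp_rot: [-0.084, 0.996, -0.0, 0.002]
force: [1.8, 0.6, -0.9]
grip_width: 0.0239
grip_force: 59.2
```

```bash
python3 -c "
from h import *
f=snap('wrist','w9')
for i,s,c in blobs(f,(22,120,60),(35,255,255),60)[2]:print(s,c)
print(get_state()['grip_width'])
go(.47,.34,.13,86)"
```

```text
[ 248  234   58   69 1581] [276.16951297 274.5597723 ]
[294 235  18  21 179] [303.00558659 245.09497207]
0.023333900873838003
slide cm [-5.71 20.52  0.08] roll 0.242 now [0.4489 0.1281 0.1308] 99.9
```

Clip held. On to the white tray.

{"op": "play_rows", "data": {"slide": [[-1.5, 5, 0], [-3, 10, 0], [-4.5, 15, 0], [-5.7, 20, 0], [-5.7, 20.5, 0]], "roll": [0.05, 0.1, 0.15, 0.2, 0.24], "jaw": [0, 0, 0, 0, 0]}}

```text
t: 15.02
ee_pos: [0.4717, 0.3356, 0.1296]
tcp_rot: [0.034, 0.999, 0.001, 0.001]
force: [0.3, -0.2, -0.9]
grip_width: 0.0236
grip_force: 59.2
```

{"op": "play_rows", "data": {"slide": [[0, 0, 0]], "roll": [0], "jaw": [0]}}

```text
t: 15.15
ee_pos: [0.4717, 0.3333, 0.1295]
tcp_rot: [0.034, 0.999, 0.0, 0.001]
force: [-1.0, 0.7, -1.2]
grip_width: 0.0236
grip_force: 59.2
```

```bash
python3 -c "
from h import *
f=snap('wrist','w10');s=get_state();print(s['ee_pos'],s['tcp_rot'])"
```

```text
[0.47184334 0.33269023 0.1294169 ] [3.42278836e-02 9.99413938e-01 1.69991896e-04 4.52170615e-04]
```

View pics/w10.png

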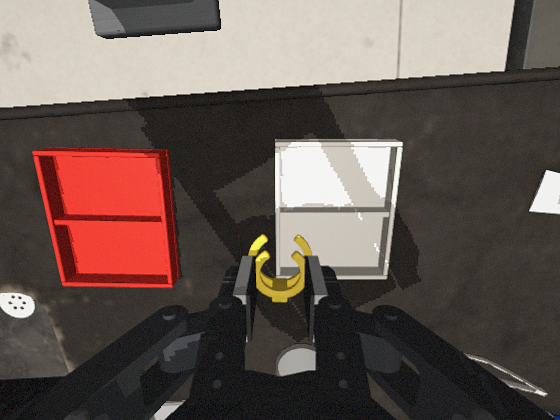

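The clip is held level by its upper ring. White tray rim corners are (275,140), (403,141), (388,277) and (277,277). Red tray rim corners are (33,151), (168,150), (178,285) and (63,287). The beaker rim is at (297,358).

Run:
```python
from h import *
f=pickle.load(open("w10.pkl","rb"))
for n,px in(("white",((275,140),(403,141),(277,277),(388,277),(280,211),(392,213))),("red",((33,151),(168,150),(63,287),(178,285),(55,220),(165,217)))):
    P=np.array([world(f,u,v,.022)[:2] for u,v in px])
    c=P[:4].mean(0);ax=(P[2]+P[3]-P[0]-P[1])/2;h=np.arctan2(ax[1],ax[0]);e=np.array([np.cos(h),np.sin(h)])
    print(n,"c",c.round(4),"len",np.hypot(*ax).round(4),"head",np.degrees(h).round(1),"div",P[4:].mean(0).round(4),"w",np.hypot(*(P[1]-P[0])),np.hypot(*(P[3]-P[2])),"far",c+.0295*e,"near",c-.0295*e)
    go(*(c+.0295*e),.02,np.degrees(h)+90)
print("beaker",world(f,297,358,.066))
```

```text
white c [0.4811 0.38  ] len 0.12 head -3.3 div [0.4797 0.3804] w 0.0992291317713598 0.0992677101364613 far [0.51058551 0.37824557] near [0.45168429 0.38165831]
slide cm [-3.55  4.81 10.94] roll -0.011 now [0.4718 0.3327 0.1294] 86.1
red c [0.4767 0.1912] len 0.1216 head -5.6 div [0.4726 0.1911] w 0.1057286199178418 0.10419731450655423 far [0.50606059 0.18830024] near [0.44734483 0.1940846 ]
slide cm [ -4.4  -14.17  10.94] roll 0.03 now [0.4718 0.3327 0.1294] 86.1
beaker [0.5872446  0.34004581 0.066     ]
```

{"op": "play_rows", "data": {"slide": [[1.5, 4.7, 0], [2.3, 4.7, 5], [2.3, 4.7, 9], [2.3, 4.7, 11], [2.3, 4.7, 11]], "roll": [-0.01, -0.01, -0.01, -0.01, -0.01], "jaw": [0, 0, 0, 0, 0]}}

```text
t: 15.82
ee_pos: [0.4519, 0.3801, 0.0179]
tcp_rot: [0.03, 1.0, -0.001, -0.001]
force: [0.2, 0.8, 0.9]
grip_width: 0.0237
grip_force: 59.2
```

{"op": "play_rows", "data": {"slide": [[0, 0, 0.2], [0, 0, 0.3], [0, 0, 0.3]], "roll": [0, 0, 0], "jaw": [0, 0, 0]}}

```text
t: 16.2
ee_pos: [0.4524, 0.3813, 0.0162]
tcp_rot: [0.03, 1.0, 0.0, 0.0]
force: [0.2, 0.9, 0.5]
grip_width: 0.0236
grip_force: 59.2
```

Run:
```python
from h import *
go(.4517,.3817,.0147,86.7)
t=pickle.load(open("top0.pkl","rb"))
m=blobs(t,(105,150,50),(130,255,255),10)[2]
print([(c.round(1),s[4],world(t,*c,.106).round(3)) for i,s,c in m if 140<c[0]<180])
```

```text
slide cm [0.07 0.04 0.15] roll -0.002 now [0.4524 0.3813 0.0162] 86.6
[(array([155.8, 173.6]), np.int32(99), array([0.655, 0.344, 0.106]))]
```

{"op": "play_rows", "data": {"slide": [[0, 0, 0.1], [0, 0, 0.15], [0, 0, 0.15]], "roll": [0, 0, 0], "jaw": [0, 0, 0]}}

```text
t: 16.58
ee_pos: [0.4522, 0.3813, 0.0147]
tcp_rot: [0.03, 1.0, 0.0, 0.0]
force: [-3.2, -1.8, 9.8]
grip_width: 0.0233
grip_force: 60.0
```

Contact. Release and rise.

{"op": "play_rows", "data": {"slide": [[0, 0, -0.05], [0, 0, -0.05], [0, 0, -0.05], [0, 0, -5], [0, 0, -10]], "roll": [0, 0, 0, 0, 0], "jaw": [0.55, 0.55, 0.55, 0.55, 0.6]}}

```text
t: 17.2
ee_pos: [0.4517, 0.381, 0.1148]
tcp_rot: [0.03, 1.0, -0.0, -0.001]
force: [0.3, 0.4, 0.3]
grip_width: 0.0505
grip_force: 0.0
```

{"op": "play_rows", "data": {"slide": [[0, -5, 0], [0, -10, 0], [-1, -15, 0], [-2, -21, 0], [-3, -27, 0]], "roll": [0, 0, 0, 0, 0], "jaw": [0.6, 0.6, 0.6, 0.6, 0.6]}}

```text
t: 17.82
ee_pos: [0.4658, 0.1082, 0.1142]
tcp_rot: [0.03, 1.0, -0.0, 0.0]
force: [1.8, 0.2, 0.2]
grip_width: 0.0512
grip_force: 0.0
```

Run:
```python
from h import *
f=snap('wrist','w11')
for n,lo,hi in(("y",(22,120,60),(35,255,255)),("g",(45,120,50),(85,255,255))):
  for i,s,c in blobs(f,lo,hi,60)[2]: print(n,s,c.round(1),world(f,*c,.0125).round(4))
# green heading from w1 (lower ring tips z .003, upper ring tips z .017)
w=pickle.load(open("w1.pkl","rb"))
P=lambda u,v,z:world(w,72+(u-400)/8,196+v/8,z)[:2]
for a,b,z in(((562,98),(672,116),.003),((530,150),(608,160),.017)):
    d=P(*b,z)-P(*a,z);print("clip y heading",np.degrees(np.arctan2(d[1],d[0])),np.hypot(*d))
go(.508,-.273,.11,90)
```

```text
clip y heading 79.8922565431284 0.015336828148160989
clip y heading 82.04249637871155 0.010493137587547151
slide cm [ -6.48 -37.2    0.41] roll -0.062 now [0.4664 0.1023 0.1141] 86.4
```

{"op": "play_rows", "data": {"slide": [[-1, -6, 0], [-2, -12, 0], [-3, -18, 0], [-4, -24, 0], [-5, -30, 0]], "roll": [0, 0, 0, 0, 0.09], "jaw": [0.6, 0.6, 0.6, 0.6, 0.6]}}

```text
t: 18.5
ee_pos: [0.4978, -0.1946, 0.1142]
tcp_rot: [0.076, 0.997, -0.0, 0.0]
force: [1.4, 0.7, 0.1]
grip_width: 0.0516
grip_force: 0.0
```

{"op": "play_rows", "data": {"slide": [[-1, -5, 0], [-1.5, -7, 1], [-1.5, -7, 1]], "roll": [0, 0, 0], "jaw": [0.6, 0.6, 0.6]}}

```text
t: 18.88
ee_pos: [0.5018, -0.2643, 0.1027]
tcp_rot: [0.076, 0.997, 0.001, -0.001]
force: [0.1, 0.9, -0.6]
grip_width: 0.0512
grip_force: 0.0
```

Run:
```python
from h import *
f=snap('wrist','w12')
for i,s,c in blobs(f,(45,120,50),(85,255,255),60)[2]:
  if s[4]<3000 and abs(c[0]-280)<100:
    print(s,c.round(1),world(f,*c,.0085).round(4));u,v=int(c[0]),int(c[1])
    cv2.imwrite('pics/w12c.png',cv2.resize(f['frame'][v-40:v+40,u-50:u+50],None,fx=7,fy=7,interpolation=cv2.INTER_CUBIC));print(u-50,v-40)
go(.508,-.273,.008,81)
```

```text
[251 201  37  38 703] [269.3 220.2] [ 0.5073 -0.2729  0.0085]
219 180
slide cm [-0.74 -0.86  9.53] roll 0.007 now [ 0.502  -0.2634  0.1033] 81.4
```

View pics/w12c.png

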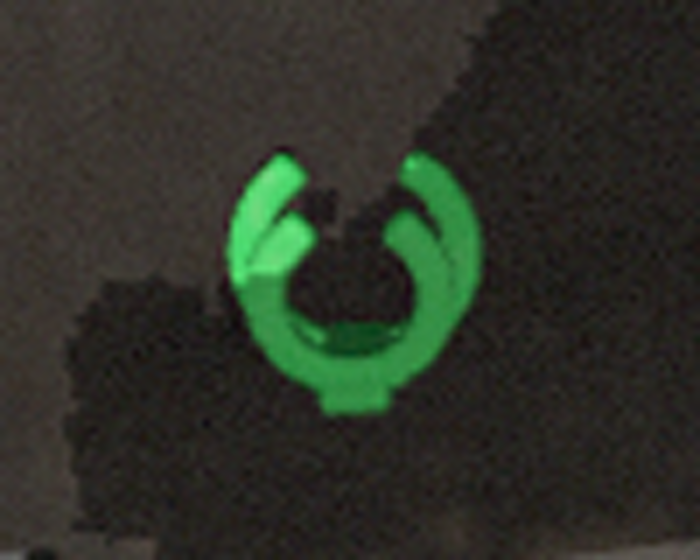

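The green clip is aligned with the tool (centre about (269.6,220)). Same grasp as yellow.

{"op": "play_rows", "data": {"slide": [[-0.7, -0.85, 3], [-0.7, -0.85, 7], [-0.7, -0.85, 9.4], [-0.7, -0.85, 9.4], [-0.7, -0.85, 9.4]], "roll": [0, 0, 0, 0, 0], "jaw": [0.6, 0.6, 0.6, 0.6, 0.0]}}

```text
t: 19.55
ee_pos: [0.5086, -0.273, 0.0115]
tcp_rot: [0.074, 0.997, -0.0, 0.001]
force: [0.0, -0.9, 1.1]
grip_width: 0.0342
grip_force: 0.0
```

{"op": "play_rows", "data": {"slide": [[0, 0, 0], [0, 0, 0], [0, 0, 0], [0, 0, 0]], "roll": [0, 0, 0, 0], "jaw": [0, 0, 0, 0]}}

```text
t: 20.05
ee_pos: [0.5087, -0.2735, 0.0118]
tcp_rot: [0.075, 0.997, -0.0, 0.001]
force: [-0.2, 3.7, 8.6]
grip_width: 0.0181
grip_force: 58.4
```

{"op": "play_rows", "data": {"slide": [[0, 0, -3], [0, 0, -7], [0, 3, -11], [0, 8, -13], [0, 14, -13]], "roll": [0, 0, 0, 0, 0], "jaw": [0, 0, 0, 0, 0]}}

```text
t: 20.68
ee_pos: [0.5297, -0.1344, 0.143]
tcp_rot: [0.076, 0.997, -0.001, 0.002]
force: [0.4, 0.2, 0.0]
grip_width: 0.0181
grip_force: 58.9
```

```bash
python3 -c "
from h import *
go(.506,.3787,.13,86.7)"
```

```text
slide cm [10.07 50.36  1.3 ] roll -0.094 now [ 0.5297 -0.1344  0.143 ] 81.3
```

{"op": "play_rows", "data": {"slide": [[1.2, 6, 0], [2.4, 12, 0], [3.6, 18, 0], [4.8, 24, 0], [6, 30, 0]], "roll": [0, 0, 0, -0.05, -0.094], "jaw": [0, 0, 0, 0, 0]}}

```text
t: 21.3
ee_pos: [0.514, 0.1726, 0.1414]
tcp_rot: [0.027, 1.0, 0.0, 0.001]
force: [1.4, -0.6, -0.3]
grip_width: 0.0182
grip_force: 58.9
```

```bash
python3 -c "
from h import *
go(.506,.3787,.12,86.7)"
```

```text
slide cm [ 1.92 20.53  2.14] roll 0.003 now [0.514  0.1726 0.1414] 86.9
```

{"op": "play_rows", "data": {"slide": [[0.4, 5, 0], [0.9, 10, 1], [1.4, 15, 2], [1.9, 20, 2], [1.9, 20.5, 2]], "roll": [0, 0, 0, 0, 0], "jaw": [0, 0, 0, 0, 0]}}

```text
t: 21.92
ee_pos: [0.506, 0.3792, 0.1206]
tcp_rot: [0.026, 1.0, 0.0, 0.0]
force: [-0.4, -0.2, -0.2]
grip_width: 0.0181
grip_force: 58.9
```

{"op": "play_rows", "data": {"slide": [[0, 0, 0]], "roll": [0], "jaw": [0]}}

```text
t: 22.05
ee_pos: [0.5067, 0.3764, 0.1205]
tcp_rot: [0.028, 1.0, 0.0, 0.0]
force: [0.1, -0.1, -0.6]
grip_width: 0.0184
grip_force: 58.9
```

Run:
```python
from h import *
f=snap('wrist','w13')
for n,lo,hi in(("y",(22,120,60),(35,255,255)),):
  for i,s,c in blobs(f,lo,hi,60)[2]: print(n,s,c.round(1),world(f,*c,.0125).round(4))
go(.507,.3785,.0175,86.7)
```

```text
y [262 117  42  42 690] [282.1 138.2] [0.4513 0.3819 0.0125]
slide cm [-0.    0.28 10.31] roll 0.002 now [0.5068 0.3757 0.1206] 86.8
```

View pics/w13.png

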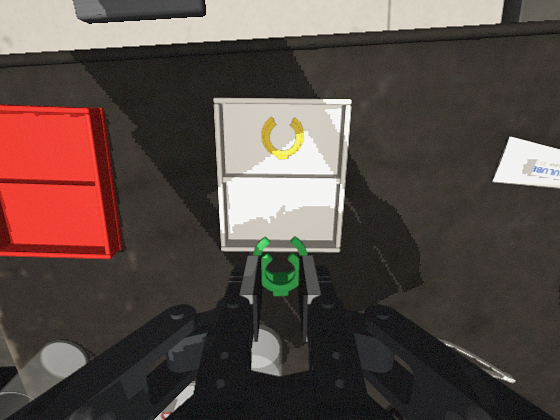

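Yellow lies in the near bay at (282,138), and green is held over the far bay. Lowering.

{"op": "play_rows", "data": {"slide": [[-0.2, 0.25, 4], [-0.2, 0.25, 8], [-0.2, 0.25, 10], [-0.2, 0.25, 10.2], [-0.2, 0.25, 10.3]], "roll": [0, 0, 0, 0, 0], "jaw": [0, 0, 0, 0, 0]}}

```text
t: 22.72
ee_pos: [0.5097, 0.3788, 0.0186]
tcp_rot: [0.028, 1.0, 0.0, 0.001]
force: [0.1, -1.1, 0.5]
grip_width: 0.0182
grip_force: 58.9
```

{"op": "play_rows", "data": {"slide": [[0, 0, 0.1], [0, 0, 0.1]], "roll": [0, 0], "jaw": [0, 0]}}

```text
t: 22.98
ee_pos: [0.5091, 0.3788, 0.0168]
tcp_rot: [0.028, 1.0, 0.0, 0.0]
force: [0.3, -0.7, -0.3]
grip_width: 0.0181
grip_force: 58.9
```

{"op": "play_rows", "data": {"slide": [[0, 0, 0.1], [0, 0, 0.15], [0, 0, 0.15]], "roll": [0, 0, 0], "jaw": [0, 0, 0]}}

```text
t: 23.35
ee_pos: [0.5091, 0.3789, 0.0158]
tcp_rot: [0.028, 1.0, 0.0, 0.0]
force: [-3.5, -2.4, 14.3]
grip_width: 0.0181
grip_force: 60.0
```

{"op": "play_rows", "data": {"slide": [[0, 0, -0.05], [0, 0, -0.05], [0, 0, -0.05], [0, 0, -5], [0, 0, -10]], "roll": [0, 0, 0, 0, 0], "jaw": [0.5, 0.5, 0.5, 0.5, 0.55]}}

```text
t: 23.98
ee_pos: [0.5085, 0.3785, 0.1152]
tcp_rot: [0.028, 1.0, -0.0, -0.001]
force: [1.1, 0.0, -0.3]
grip_width: 0.0468
grip_force: 0.0
```

{"op": "play_rows", "data": {"slide": [[0, -5, -1], [0, -11, -2], [0, -17, -2], [0, -23, -2], [0, -29, -2]], "roll": [0, 0, 0, 0, 0], "jaw": [0.6, 0.6, 0.6, 0.6, 0.6]}}

```text
t: 24.6
ee_pos: [0.4922, 0.0874, 0.1346]
tcp_rot: [0.028, 1.0, -0.0, 0.0]
force: [1.4, -0.2, 0.7]
grip_width: 0.0515
grip_force: 0.0
```

Run:
```python
from h import *
f=snap('wrist','w14')
for i,s,c in blobs(f,(110,150,60),(130,255,255),60)[2]: print(s,c.round(1),world(f,*c,.043).round(4))
t=snap('top','t14')
for n,lo,hi in(("y",(22,120,60),(35,255,255)),("g",(45,120,50),(85,255,255))):
  for i,s,c in blobs(t,lo,hi,30)[2]:
    if c[0]<250 and c[1]>200:print(n,s,c.round(1),world(t,*c,.0125).round(4))
go(.506,-.115,.13,86)
```

```text
[  9 229  34  28 662] [ 25.8 242.2] [ 0.506  -0.1178  0.043 ]
y [143 239  11   9  35] [148.9 242.5] [0.4531 0.3791 0.0125]
slide cm [ -2.56 -19.84   0.47] roll 0.01 now [0.4924 0.0846 0.1347] 86.5
```

{"op": "play_rows", "data": {"slide": [[-0.6, -5, 0], [-1.2, -10, 0], [-2, -15, 0], [-2.5, -19.8, 0], [-2.5, -19.8, 0]], "roll": [0, 0, 0, 0, 0], "jaw": [0.6, 0.6, 0.6, 0.6, 0.6]}}

```text
t: 25.32
ee_pos: [0.5067, -0.1123, 0.1343]
tcp_rot: [0.029, 1.0, -0.0, -0.0]
force: [-0.7, 0.6, -0.2]
grip_width: 0.0511
grip_force: 0.0
```

{"op": "play_rows", "data": {"slide": [[0, 0, 0]], "roll": [0], "jaw": [0.6]}}

```text
t: 25.45
ee_pos: [0.5066, -0.1095, 0.1344]
tcp_rot: [0.028, 1.0, 0.0, -0.0]
force: [-0.5, 0.4, 1.0]
grip_width: 0.0515
grip_force: 0.0
```

Run:
```python
from h import *
f=snap('wrist','w15')
for i,s,c in blobs(f,(110,150,60),(130,255,255),60)[2]: print(s,c.round(1),world(f,*c,.043).round(4))
go(.506,-.116,.02,86.5)
t=snap('top','t15');h=cv2.cvtColor(t["frame"],cv2.COLOR_BGR2HSV)[216:250,134:164]
m=cv2.inRange(h,np.array((40,40,20)),np.array((90,255,255)));y,x=np.nonzero(m);print("green px",len(x),x.mean()+134,y.mean()+216,np.median(h[m>0],0))
print(world(t,x.mean()+134,y.mean()+216,.0125))
```

```text
[258 200  27  28 567] [271.1 213.6] [ 0.5067 -0.1156  0.043 ]
slide cm [ 0.02 -0.69 11.45] roll 0.006 now [ 0.5066 -0.1091  0.1345] 86.8
green px 51 150.1764705882353 224.86274509803923 [ 63.  86. 215.]
[0.50811073 0.37843587 0.0125    ]
```

The green clip is confirmed in its bay. Next, the vial.

{"op": "play_rows", "data": {"slide": [[0, -0.65, 2], [0, -0.65, 6], [0, -0.65, 10], [0, -0.65, 12.2], [0, -0.65, 12.2]], "roll": [0, 0, 0, 0, 0], "jaw": [0.6, 0.6, 0.6, 0.6, 0.6]}}

```text
t: 26.18
ee_pos: [0.5055, -0.1151, 0.0114]
tcp_rot: [0.027, 1.0, 0.0, -0.001]
force: [-0.1, 0.5, 0.6]
grip_width: 0.0511
grip_force: 0.0
```

{"op": "play_rows", "data": {"slide": [[0, 0, 0], [0, 0, 0], [0, 0, 0], [0, 0, 0], [0, 0, 0]], "roll": [0, 0, 0, 0, 0], "jaw": [0, 0, 0, 0, 0]}}

```text
t: 26.8
ee_pos: [0.507, -0.1164, 0.0141]
tcp_rot: [0.028, 1.0, -0.0, 0.001]
force: [-0.8, 2.7, 6.4]
grip_width: 0.0206
grip_force: 58.5
```

{"op": "play_rows", "data": {"slide": [[0, 0, -3], [0, 0, -8], [0, 4, -12], [0, 9, -13], [0, 15, -13]], "roll": [0, 0, 0, 0, 0], "jaw": [0, 0, 0, 0, 0]}}

```text
t: 27.42
ee_pos: [0.5152, 0.0344, 0.1449]
tcp_rot: [0.029, 1.0, -0.0, 0.002]
force: [0.6, 0.3, -0.4]
grip_width: 0.0208
grip_force: 58.9
```

```bash
python3 -c "
from h import *
go(.445,.1915,.13,85)"
```

```text
slide cm [ 7.91 15.28  1.49] roll 0.03 now [0.5152 0.0344 0.1449] 86.7
```

Run:
```python
from h import *
f=pickle.load(open("w2.pkl","rb"))
P=np.array([world(f,u,v,.022)[:2] for u,v in((395,92),(553,107),(371,263),(499,271))])
c=P.mean(0);ax=(P[2]+P[3]-P[0]-P[1])/2;h=np.arctan2(ax[1],ax[0]);e=np.array([np.cos(h),np.sin(h)])
print(c,np.hypot(*ax),np.degrees(h),np.hypot(*(P[1]-P[0])),np.hypot(*(P[3]-P[2])),"near",c-.0295*e)
```

```text
[0.477485   0.18523835] 0.11922595506661995 -2.9259240934680704 0.10220681314127672 0.09749402828507883 near [0.44802345 0.18674417]
```

{"op": "play_rows", "data": {"slide": [[2, 4, 0], [4, 8, 0], [6, 12, 0], [7.9, 15.3, 0], [7.9, 15.3, 0]], "roll": [0, 0, 0.03, 0.03, 0.03], "jaw": [0, 0, 0, 0, 0]}}

```text
t: 28.05
ee_pos: [0.4434, 0.1924, 0.1437]
tcp_rot: [0.041, 0.999, 0.0, 0.001]
force: [0.7, 0.8, 1.0]
grip_width: 0.0209
grip_force: 58.9
```

{"op": "play_rows", "data": {"slide": [[0, 0, 0]], "roll": [0], "jaw": [0]}}

```text
t: 28.18
ee_pos: [0.4445, 0.1904, 0.1432]
tcp_rot: [0.043, 0.999, 0.0, 0.001]
force: [-0.6, -0.6, -0.9]
grip_width: 0.0208
grip_force: 58.9
```

Run:
```python
from h import *
f=snap('wrist','w16')
m,l,b=blobs(f,(0,120,40),(8,255,255),3000)
for i,s,c in b:
    q=cv2.convexHull(np.argwhere(l==i)[:,::-1].astype(np.int32));q=cv2.approxPolyDP(q,6,True)[:,0]
    print(s,[(tuple(p),world(f,*map(float,p),.022)[:2].round(4)) for p in q])
go(.448,.19,.02,85)
```

```text
[  220   165   118   114 10260] [((np.int32(334), np.int32(166)), array([0.4173, 0.239 ])), ((np.int32(332), np.int32(268)), array([0.5133, 0.2341])), ((np.int32(226), np.int32(278)), array([0.5154, 0.134 ])), ((np.int32(223), np.int32(165)), array([0.4085, 0.1464]))]
slide cm [-0.33  0.02 12.3 ] roll 0.001 now [0.4447 0.19   0.143 ] 85.1
```

{"op": "play_rows", "data": {"slide": [[-0.35, -0.1, 4], [-0.35, -0.1, 8], [-0.35, -0.1, 11], [-0.35, -0.1, 12.2], [-0.35, -0.1, 12.2]], "roll": [0, 0, 0, 0, 0], "jaw": [0, 0, 0, 0, 0]}}

```text
t: 28.85
ee_pos: [0.4479, 0.1887, 0.0206]
tcp_rot: [0.043, 0.999, -0.0, -0.0]
force: [0.9, 0.9, -0.2]
grip_width: 0.0206
grip_force: 58.9
```

{"op": "play_rows", "data": {"slide": [[0, 0, 0.1], [0, 0, 0.2], [0, 0, 0.2]], "roll": [0, 0, 0], "jaw": [0, 0, 0]}}

```text
t: 29.22
ee_pos: [0.4479, 0.1893, 0.019]
tcp_rot: [0.043, 0.999, 0.0, 0.0]
force: [0.8, 0.2, -0.4]
grip_width: 0.0203
grip_force: 58.9
```

{"op": "play_rows", "data": {"slide": [[0, 0, 0.1], [0, 0, 0.1], [0, 0, 0.1]], "roll": [0, 0, 0], "jaw": [0, 0, 0]}}

```text
t: 29.6
ee_pos: [0.4479, 0.1893, 0.018]
tcp_rot: [0.043, 0.999, 0.0, 0.0]
force: [-1.1, -0.3, 7.2]
grip_width: 0.0206
grip_force: 59.9
```

{"op": "play_rows", "data": {"slide": [[0, 0, -0.05], [0, 0, -0.05], [0, 0, -0.05], [0, 0, -0.05], [0, 0, -5]], "roll": [0, 0, 0, 0, 0], "jaw": [0.55, 0.55, 0.55, 0.55, 0.55]}}

```text
t: 30.22
ee_pos: [0.4458, 0.1887, 0.0654]
tcp_rot: [0.043, 0.999, -0.001, -0.003]
force: [0.8, 0.3, 0.2]
grip_width: 0.0467
grip_force: 0.0
```

{"op": "play_rows", "data": {"slide": [[0, 0, -5], [0, 0, -9], [0, -5, -9], [0, -10, -9], [0, -10, -9]], "roll": [0, 0, 0, 0, 0], "jaw": [0.6, 0.6, 0.6, 0.6, 0.6]}}

```text
t: 30.85
ee_pos: [0.4389, 0.0872, 0.1577]
tcp_rot: [0.045, 0.999, -0.0, 0.0]
force: [-0.2, -0.2, -0.7]
grip_width: 0.0509
grip_force: 0.0
```

Run:
```python
from h import *
f=snap('wrist','w17');t=snap('top','t17');t0=pickle.load(open('top0.pkl','rb'))
for n,F in(('wrist',f),('top',t)):
  for i,s,c in blobs(F,(110,150,60),(130,255,255),15)[2]: print(n,s,c.round(1),world(F,*c,.047).round(4))
for n,lo,hi in(("o",(3,150,60),(18,255,255)),("y",(22,120,60),(35,255,255)),("w",(0,0,150),(180,50,255))):
  for i,s,c in blobs(t,lo,hi,20)[2]:
    if 205<c[1]<260 and 120<c[0]<430:print(n,s,c.round(1),world(t,*c,.022).round(4))
d=cv2.absdiff(t["frame"],t0["frame"]).max(2)
print("bottle/beaker diff",(d[160:195,145:178]>50).sum(),(d[163:192,212:238]>50).sum())
s=get_state();print(s['ee_pos'],s['force'],s['t'])
```

```text
wrist [390 192  27  26 489] [402.9 204.4] [0.4472 0.1905 0.047 ]
top [281  45   8   4  15] [283.7  46.6] [ 1.0877 -0.0249  0.047 ]
top [431  65  12  11  92] [436.6  70. ] [ 1.0235 -0.5142  0.047 ]
top [150 168  12  12 101] [155.7 173.6] [0.6649 0.3606 0.047 ]
top [ 57 223   5   5  20] [ 58.9 224.8] [0.499 0.646 0.047]
o [395 222  11   9  70] [400.  225.9] [ 0.5244 -0.4018  0.022 ]
y [143 239  11   9  35] [148.9 242.5] [0.453  0.3763 0.022 ]
w [ 130  212   37   43 1187] [148.4 232.8] [0.4827 0.3797 0.022 ]
w [400 241   9   9  66] [404.  245.2] [ 0.465 -0.414  0.022]
bottle/beaker diff 0 0
[0.43917062 0.08941209 0.15764015] [-0.02178598 -0.47123286 -0.1512591 ] 30.95
```

Everything measures in place: the vial stands upright in the red tray, and the beaker and bottle haven't moved.

```bash
python3 -c "
from cell import *
print(sign_off())"
```

```text
the job is handed in; nothing more can be done
None
```

The job is handed in at about 31 s: both stoppers are in the blue tray, both clips in the white tray and the vial in the red tray, one piece to a bay, with the beaker and bottle not moved; the final placings were checked by camera measurements only, since my picture views were used up.

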